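# Test the spring clips on the rail and reject the slack one

### The arm

A 6-joint arm with a two-finger parallel gripper is mounted at the origin on a cart in front of the work surface, level with it; the furniture and walls round the work are solid. World frame = base frame: x ahead of the robot, y to its left, z up, the work surface at z = 0. Lengths are in mm, angles in rad, forces in N, time in s.
With the tool pointing down it reaches from about 325 to 775 mm from the base axis. Payload 9.3 kg.
Tool frame: the origin (TCP) lies midway between the tips of the shut fingers; the grasp point (between the pads) lies 19 mm behind it (arm.grasp_offset is the z of the grasp point in the tool frame, in mm); z points along the fingers, y is the line along which they close (so a half turn about z gives the same grasp; the last joint's range is limited). The gripper opens to 85 mm and grips with 20 to 120 N. Pads are 22 mm wide; open, the fingers measure 114 mm over their backs; the gripper's body (76 mm by 85 mm) begins 54 mm behind the grasp point. The pads swing forward as they close: fully open they stand 13 mm farther back than shut.
Start: joints at [-1.485, 0.259, 0.021, 1.334, 0, 1.418], TCP at [130.088, -534.391, 231.279] pointing down, gripper open.
Joint ranges: [-3.04, 3.04], [-0.91, 1.82], [-1.04, 1.36], [-1.92, 1.95], [-1.52, 1.45], [-3.14, 3.14]. Speed limits (rad/s): [2.22, 2.22, 2.79, 3.14, 3.14, 3.14].

### API

Orientations are given as a unit quaternion [x, y, z, w].
In Python, from rig import arm gives the robot as it stands.
- The arm moves only by the tool drive_tool, never from a script. Its argument "steps" is a list of rows, each an object with "claw": the gripper command: -1 is fully open, 1 is shut, values between are in proportion; "delta_pos": the shift along the tool's x, y, z normalised to -1 to 1, where 1 is 0.25 m, a list of three; "rotation": the turn, a rotation vector about the tool's x, y, z normalised to -1 to 1, where 1 is 360 degrees, a list of three. In form: [{"claw": claw, "delta_pos": [x, y, z], "rotation": [ax, ay, az]}, ...]. A call has exactly 5 rows; each row shifts and turns the commanded pose from where the row before left it, along the tool's axes as they then stand; what a row does not reach is not made up. A row lasts 1/10 s, in which the tool goes at most 50 mm and 8.59 degrees, less where a joint would pass 70% of its speed; a pose out of reach is approached as far as the arm can. A call with a number of a shift or a turn outside -1 to 1 is refused whole. A call with a gripper value outside its range is refused whole. The fingers move at their own pace and stop on an object; "squeeze" is the grip in N (left out, the last holds). Time passes only in rows, so rows that do not move let the fingers close, or fill a call up. It gives the time, the measured TCP pose, the force, the opening and the grip force at its end, in the units of the state.
- arm.observe(): the state, without advancing time (a new reading comes with each control period).
- arm.capture(name): name is "scene" or "top"; returns a dict with "image" (400x640x3 uint8, red, green, blue), "range_z" (400x640 float32, mm along the optical axis (not along the pixel's ray), 0 where there is no reading), "mtx" (3x3 intrinsics, pixels), "D" ([k1, k2, p1, p2, k3] as OpenCV has them; the pictures are not rectified), "view" (4x4, takes a point from world to camera coordinates). Camera axes: x right, y up, looking along -z (the intrinsics and any distortion apply to the point x, -y, -z); pixel columns grow to the right and rows downward; lengths in mm; the calibration is good to about 2 mm. A picture is of the moment at which its call begins.
- arm.close_job(): hands the job in; it is judged then, once.
Trained networks look in the newest picture that a camera, given by its name, has taken for a name from the list of things; names that differ only in an ending like _2 or _b are one class to them, and where a whole thing is asked for, a point or a joint stands for the part that bears it (a point fixed in the world has none). Each returns a list of dicts, best first, with "confidence" (0 to 1); they miss things now and then, are a little off and sometimes report something else, mostly with a low value. They report only what shows in the picture. A call takes as long as a camera call.
- arm.spot_in(label, camera): "centre" ([x, y, z] in mm, in world coordinates, good to about 4 mm: the middle of the surface that is visible of it).
- arm.masks_of(label, camera): "pixels" (400x640 bool, what is visible of it).
- arm.spot_point(label, camera): "centre" ([x, y, z] in mm, in world coordinates, good to about 4 mm: a listed point, or the origin of a listed thing).
The state is a dict: "clock": time; "joint_pos": joint angles; "joint_vel": joint speeds; "joint_torque": joint torques, N m; "ee_pos": TCP position; "eef_rot": TCP orientation; "contact_force": force on the tool from outside, world axes, zero at the start; "moment": the same for the moment, N m; "gripper_width": finger opening in mm; "gripper_force": force on a finger pad.
Only numpy, scipy, OpenCV 4.12 (cv2) and the standard library are available. Lean on these libraries where they do the work, as an engineer would, in place of code of your own. Each camera call takes 0.05 s, during which the arm holds its last target. There are 200 camera calls.

### The job

Three spring clips that look alike bite on the leaning rail. Going from left to right (as seen from the robot), squeeze each one's handles until its jaws are well open, for a moment, and let it bite again where it is, to feel its spring. When all three have been tried, take the one slack clip off the rail and put it in the reject tray; leave the two sound clips biting on the rail in their places, and do not disturb the tin, the copper elbow and the ball valve lying around.

Things in the scene. Friction and masses are not known exactly. Their poses are not given: they have to be found in the camera images.
- clip_1: spring clip like a big clothes peg, steel levers, black handle sleeves; 131 mm long, 24 wide, 80 g. All three clips look alike; one, unmarked, has a slack spring; any order on the rail. Origin: on the pivot. z points to the handle ends, 80 mm away; jaw tips at z = -50 mm. y runs along the pivot pin, x is the way the handles spread. Sleeves: z = 22 to 80 mm, 60 mm over their outsides in x, 22 in y
- clip_2: spring clip, looks just like clip_1, same origin, axes and sizes. Squeezing the handle sleeves together in x (best at z = 60 mm) opens the jaws; let go, it bites again. While it bites on the rail its z axis leans 35 degrees from vertical towards the robot, along the rail's plate, and its y axis lies along the rail
- clip_3: spring clip, looks just like clip_1, same origin, axes and sizes. With the fingertips pressing about 50 mm from the pivot, a sound clip starts to open at about 9 N and takes about 15 N near full opening; the slack one takes about 3 N and 5 N
- clip_1_lever (a joint): opening angle of clip_1 (rad): 0 biting on the rail, grows as its handles are squeezed, 0.32 fully open, -0.12 shut with nothing in the jaws. Handles over their outsides, 60 mm from the pivot: 60 mm at 0, 41 mm fully open
- clip_2_lever (a joint): opening angle of clip_2 (rad): 0 biting on the rail, grows as its handles are squeezed, 0.32 fully open, -0.12 shut with nothing in the jaws. Handles over their outsides, 60 mm from the pivot: 60 mm at 0, 41 mm fully open
- clip_3_lever (a joint): opening angle of clip_3 (rad): 0 biting on the rail, grows as its handles are squeezed, 0.32 fully open, -0.12 shut with nothing in the jaws. Handles over their outsides, 60 mm from the pivot: 60 mm at 0, 41 mm fully open
- rail: fixed clip rail: 6 mm aluminium plate, 370 mm long, leaning 35 degrees to the robot, on a grey foot 90 x 380 x 12 mm. Origin: on the bench, 15 mm robot-side of the foot's middle; x away from the robot, y along the rail to the left. Plate's upper edge at x = -30, z = 98 mm. Clip pivots 9.5 mm beyond it (x = -36, z = 106 mm), near y = +115, 0 and -115 mm, each up to 12 mm off
- tray: fixed reject tray, open dark steel box 150 x 210 x 35 mm (x, y, z), walls 4 mm, floor 4 mm. Origin: centre of its underside, on the bench. It lies on the bench nearer the robot than the rail
- flux_tin: bystander: round tin, 75 mm across, 40 mm high, origin under its centre
- pipe_elbow: bystander: copper pipe elbow lying flat, 55 x 55 x 26 mm, origin under its centre
- ball_valve: bystander: brass ball valve with a lever, 34 x 104 x 50 mm, origin under its centre

How it is judged:
By the outcome, as a careful person would: the job done as asked, in the order asked, and still so for the second after the job is handed in, with the robot touching nothing.
It also fails if it takes over 61 s, if anything falls off the work surface, if the arm or the gripper's body presses on something with over 40 N, if the wrist force passes 120 N, or if a joint passes its speed limit or range.

## Working session

There is one attempt and no reset: what is moved stays moved. The work goes in short steps, Python scripts to look and compute and a tool call to move; the robot and the scene stay as the last step left them, time stands still between calls to the robot, and variables do not carry over. Pictures are saved under pics/ and viewed, at most 10 in all, crops included, and the job is handed in when it is done.

Besides the shell and the picture viewer there is one more tool, called after ">>>" as name(argument=value, ...), one argument or row to a line, values as JSON. drive_tool: Moves the arm, as the interface text tells. Scaled input: -1 to 1 covers 0.25 m each way for a shift and 360 degrees each way for a turn. Its arguments: {"type":"object","properties":{"steps":{"type":"array","items":{"type":"object","properties":{"claw":{"type":"number"},"delta_pos":{"type":"array","items":{"type":"number","minimum":-1,"maximum":1}},"rotation":{"type":"array","items":{"type":"number","minimum":-1,"maximum":1}}}}},"squeeze":{"type":"number"}},"required":["steps"]}

```bash
mkdir -p pics; ls; python3 - <<'E'
from rig import arm
import cv2,numpy as np
for c in("scene","top"):
    r=arm.capture(c);cv2.imwrite(f"pics/{c}0.png",r["image"][:,:,::-1])
    print(c,np.round(r["view"],3).tolist())
    for l in("clip_1","rail","tray","flux_tin","pipe_elbow","ball_valve"):
        print(l,[(np.round(d["centre"]).tolist(),round(d["confidence"],2)) for d in arm.spot_point(l,c)])
s=arm.observe();print({k:np.round(v,3).tolist() for k,v in s.items()},arm.grasp_offset)
E
```

```text
pics
scene [[-0.607, -0.795, -0.021, 223.298], [0.358, -0.297, 0.885, -320.044], [-0.71, 0.529, 0.465, -752.106], [0.0, 0.0, 0.0, 1.0]]
clip_1 [([593.0, -190.0, 108.0], 0.95)]
rail [([605.0, -306.0, 0.0], 0.8)]
tray []
flux_tin [([727.0, 58.0, -2.0], 0.69)]
pipe_elbow [([629.0, 81.0, -2.0], 0.53)]
ball_valve [([384.0, 56.0, 3.0], 0.94)]
top [[-0.14, -0.99, -0.004, -76.932], [0.967, -0.137, 0.213, -571.04], [-0.211, 0.025, 0.977, -945.744], [0.0, 0.0, 0.0, 1.0]]
clip_1 [([552.0, -420.0, 106.0], 0.91), ([592.0, -189.0, 104.0], 0.74), ([570.0, -306.0, 106.0], 0.74)]
rail [([603.0, -305.0, -2.0], 0.58)]
tray [([396.0, -308.0, 0.0], 0.97)]
flux_tin [([725.0, 59.0, -3.0], 0.9)]
pipe_elbow [([626.0, 84.0, -5.0], 0.68)]
ball_valve [([382.0, 58.0, 1.0], 0.98)]
{'clock': 0.7, 'joint_pos': [-1.485, 0.259, 0.022, 1.334, -0.0, 1.418], 'joint_vel': [0.0, -0.0, 0.0, 0.0, -0.001, 0.002], 'joint_torque': [-0.0, -55.523, 34.468, 0.001, -0.0, 0.0], 'ee_pos': [130.077, -534.387, 231.305], 'eef_rot': [0.993, 0.119, -0.0, 0.0], 'contact_force': [0.098, 0.325, -0.703], 'moment': [-0.048, 0.037, 0.011], 'gripper_force': 0.0, 'gripper_width': 85.581} -18.700000000000003
```

View pics/top0.png

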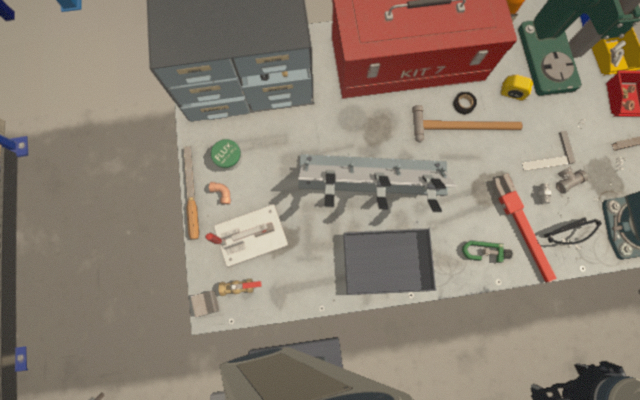

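View pics/scene0.png

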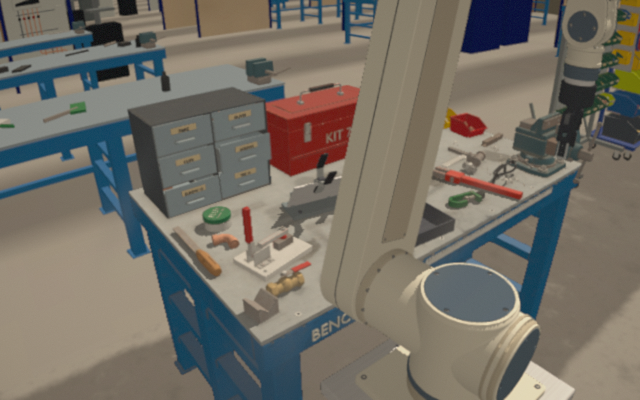

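The top view shows the clips at px (330,188), (382,190) and (433,195) on the rail, with the tray at (388,262). The scene view is mostly blocked by the arm. Next I refine the rail frame and pivots from depth.

```bash
cat > h.py <<'E'
import numpy as np, cv2
from scipy.spatial.transform import Rotation as Ro
from rig import arm
def cloud(r):
    h,w=r["range_z"].shape;u,v=np.meshgrid(np.arange(w),np.arange(h))
    p=cv2.undistortPoints(np.stack([u,v],-1).reshape(-1,1,2).astype(float),r["mtx"],np.array(r["D"])).reshape(h,w,2)
    z=r["range_z"];c=np.stack([p[...,0]*z,-p[...,1]*z,-z],-1)
    V=r["view"];return (c-V[:3,3])@V[:3,:3]
def rows(T,Rt,n,s=None):
    """n equal rows from the present pose to T,Rt -> printed in tool units"""
    s=s or arm.observe();p=np.array(s["ee_pos"]);R=Ro.from_quat(s["eef_rot"])
    d=(R.inv()*Rt).as_rotvec()/n
    print("rot/row deg",np.round(np.degrees(d),2))
    for i in range(n):
        a=R*Ro.from_rotvec(d*i)
        print(np.round(a.inv().apply((np.array(T)-p)/n)/250,4).tolist(),np.round(d/2/np.pi,4).tolist())
E
python3 - <<'E'
from h import *
r=arm.capture("top");P=cloud(r);ok=r["range_z"]>0
ms=[(d["confidence"],d["pixels"]&ok) for d in arm.masks_of("clip_1","top")]
rm=[d for d in arm.masks_of("rail","top")][0]["pixels"]&ok
pr=P[rm]; print("rail n",len(pr))
yaw=np.arctan2(592-552,231)
for it in range(1):
    # plate pts: fit plane to pts with z 25..95 
    q=pr[(pr[:,2]>25)&(pr[:,2]<96)]
    m=np.median(q,0);
    for k in range(6):
        n=np.linalg.svd(q-m,full_matrices=False)[2][2]; e=abs((q-m)@n); q=q[e<max(2,np.percentile(e,85))]; m=q.mean(0)
    n*=np.sign(n[2]);print("plane n",n.round(3),"tilt from horiz",np.degrees(np.arccos(n[2])),"yaw",np.degrees(np.arctan2(n[1],n[0])),"m",m.round(1),len(q))
foot=pr[abs(pr[:,2]-12)<4];print("foot",len(foot),cv2.minAreaRect(foot[:,:2].astype(np.float32)))
t=[d for d in arm.masks_of("tray","top")][0]["pixels"]&ok;t=P[t];print("tray",cv2.minAreaRect(t[t[:,2]>25][:,:2].astype(np.float32)),cv2.minAreaRect(t[:,:2].astype(np.float32)),np.percentile(t[:,2],[2,50,98]))
a=-np.radians(9.8);xr=np.array([np.cos(a),np.sin(a),0]);yr=np.array([-np.sin(a),np.cos(a),0])
cz=-.5736*xr+.8192*np.array([0,0,1]);cx=.8192*xr+.5736*np.array([0,0,1])
for c,mk in ms:
    p=P[mk];p=p[p[:,2]>100]; 
    if len(p)<10: print(c,len(p));continue
    Y=p@yr;X=p@cx;Z=p@cz
    hi=Z>np.percentile(Z,97)-45
    print(round(c,2),len(p),"mean",p.mean(0).round(0),"Y",np.percentile(Y,[3,50,97]).round(1),"X",np.percentile(X[hi],[3,97]).round(1),"Z",np.percentile(Z,[3,97]).round(1),"slope",np.polyfit(Z,Y,1)[0].round(3))
for g in[(592,-189.5,106),(570,-306,106),(552,-420,106)]: print(np.array(g)@yr,np.array(g)@cx,np.array(g)@cz)
E
```

```text
rail n 4417
plane n [ 0.804 -0.154  0.575] tilt from horiz 54.904648662542655 yaw -10.870263537194681 m [ 606.7 -301.2   59.2] 1257
foot 2251 ((619.3177490234375, -307.7734375), (378.72833251953125, 91.6484375), 79.07259368896484)
tray ((397.4480285644531, -305.5680236816406), (212.16944885253906, 151.12567138671875), 84.48556518554688) ((399.79278564453125, -309.5956115722656), (223.12530517578125, 158.97091674804688), 85.23332977294922) [ 0.6691926   4.95306103 36.55707958]
0.85 396 mean [ 524. -412.  138.] Y [-327.5 -316.2 -307.4] X [533.  592.1] Z [-265.9 -183. ] slope -0.014
0.66 316 mean [ 562. -184.  142.] Y [-95.7 -86.5 -75.7] X [536.1 595.9] Z [-260.2 -185.3] slope 0.02
0.59 332 mean [ 546. -297.  138.] Y [-210.1 -199.2 -191.3] X [537.3 594. ] Z [-261.3 -184.5] slope -0.024
-85.97077325633008 565.1143713744399 -266.282238550267
-204.5154024113094 563.5992059948198 -265.2213268537947
-319.9156738234159 564.9644361626584 -266.17725461779895
```

```bash
cat >> h.py <<'E'
a=-np.radians(10.9);xr=np.array([np.cos(a),np.sin(a),0]);yr=np.array([-np.sin(a),np.cos(a),0]);ez=np.array([0,0,1.])
cz=-.5736*xr+.8192*ez;cx=.8192*xr+.5736*ez
Rc=Ro.from_matrix(np.stack([yr,cx,-cz],1))   # tool on clip
piv={1:np.array([590.2,-189.1,106]),2:np.array([568.3,-302.5,106]),3:np.array([546.3,-416.9,106])}
E
python3 -c "
from h import *
rows(piv[1]+cz*116,Rc,15)"
```

```text
rot/row deg [-2.07  1.33 -4.22]
[0.1249, -0.0678, 0.0081] [-0.0058, 0.0037, -0.0117]
[0.1293, -0.0588, 0.0087] [-0.0058, 0.0037, -0.0117]
[0.1331, -0.0494, 0.0098] [-0.0058, 0.0037, -0.0117]
[0.1361, -0.0399, 0.0113] [-0.0058, 0.0037, -0.0117]
[0.1384, -0.0302, 0.0133] [-0.0058, 0.0037, -0.0117]
[0.14, -0.0205, 0.0156] [-0.0058, 0.0037, -0.0117]
[0.1407, -0.0108, 0.0183] [-0.0058, 0.0037, -0.0117]
[0.1407, -0.0011, 0.0213] [-0.0058, 0.0037, -0.0117]
[0.1399, 0.0084, 0.0247] [-0.0058, 0.0037, -0.0117]
[0.1383, 0.0177, 0.0284] [-0.0058, 0.0037, -0.0117]
[0.136, 0.0267, 0.0324] [-0.0058, 0.0037, -0.0117]
[0.1329, 0.0353, 0.0366] [-0.0058, 0.0037, -0.0117]
[0.1291, 0.0436, 0.0411] [-0.0058, 0.0037, -0.0117]
[0.1246, 0.0514, 0.0458] [-0.0058, 0.0037, -0.0117]
[0.1194, 0.0586, 0.0506] [-0.0058, 0.0037, -0.0117]
```

>>> drive_tool(
  steps=[
    {"claw":-1,"delta_pos":[0.125,-0.068,0.008],"rotation":[-0.0058,0.0037,-0.0117]},
    {"claw":-1,"delta_pos":[0.129,-0.059,0.009],"rotation":[-0.0058,0.0037,-0.0117]},
    {"claw":-1,"delta_pos":[0.133,-0.049,0.01],"rotation":[-0.0058,0.0037,-0.0117]},
    {"claw":-1,"delta_pos":[0.136,-0.04,0.011],"rotation":[-0.0058,0.0037,-0.0117]},
    {"claw":-1,"delta_pos":[0.138,-0.03,0.013],"rotation":[-0.0058,0.0037,-0.0117]},
  ],
)

```text
clock: 1.4
ee_pos: [262.4, -414.1, 221.3]
eef_rot: [0.948, 0.299, 0.069, 0.084]
contact_force: [0.1, 0.3, 0.7]
gripper_width: 85.4
gripper_force: 0.0
```

>>> drive_tool(
  steps=[
    {"claw":-1,"delta_pos":[0.14,-0.02,0.016],"rotation":[-0.0058,0.0037,-0.0117]},
    {"claw":-1,"delta_pos":[0.141,-0.011,0.018],"rotation":[-0.0058,0.0037,-0.0117]},
    {"claw":-1,"delta_pos":[0.141,-0.001,0.021],"rotation":[-0.0058,0.0037,-0.0117]},
    {"claw":-1,"delta_pos":[0.14,0.008,0.025],"rotation":[-0.0058,0.0037,-0.0117]},
    {"claw":-1,"delta_pos":[0.138,0.018,0.028],"rotation":[-0.0058,0.0037,-0.0117]},
  ],
)

```text
clock: 1.9
ee_pos: [394.2, -294.9, 211.4]
eef_rot: [0.861, 0.464, 0.134, 0.163]
contact_force: [0.3, 0.2, 0.1]
gripper_width: 85.4
gripper_force: 0.0
```

>>> drive_tool(
  steps=[
    {"claw":-1,"delta_pos":[0.136,0.027,0.032],"rotation":[-0.0058,0.0037,-0.0117]},
    {"claw":-1,"delta_pos":[0.133,0.035,0.037],"rotation":[-0.0058,0.0037,-0.0117]},
    {"claw":-1,"delta_pos":[0.129,0.044,0.041],"rotation":[-0.0058,0.0037,-0.0117]},
    {"claw":-1,"delta_pos":[0.125,0.051,0.046],"rotation":[-0.0058,0.0037,-0.0117]},
    {"claw":-1,"delta_pos":[0.119,0.059,0.051],"rotation":[-0.0058,0.0037,-0.0117]},
  ],
)

```text
clock: 2.4
ee_pos: [526.1, -175.7, 201.5]
eef_rot: [0.734, 0.608, 0.193, 0.235]
contact_force: [1.3, -0.4, 1.0]
gripper_width: 85.0
gripper_force: 0.0
```

```bash
python3 - <<'E'
from h import *
s=arm.observe();print(s["clock"],np.round(s["ee_pos"],1),np.round(s["joint_pos"],2))
rows(piv[1]+cz*116,Rc,1)
for c in("top","scene"):
    r=arm.capture(c)
    for l in ["clip_1"]: print(c,[(np.round(d["centre"]).tolist(),round(d["confidence"],2)) for d in arm.spot_point(l,c)])
    i=r["image"];i=i[110:260,240:520] if c=="top" else i[100:280,200:480]
    cv2.imwrite(f"pics/{c}1.png",cv2.resize(i[:,:,::-1],None,fx=2.8,fy=2.8))
E
```

```text
2.4 [ 526.1 -175.7  201.5] [-0.6  -0.06 -0.61  0.44  0.23  1.23]
rot/row deg [0.34 0.07 0.15]
[-0.0041, -0.0046, -0.0011] [0.0009, 0.0002, 0.0004]
top [([555.0, -423.0, 103.0], 0.76), ([570.0, -307.0, 107.0], 0.65), ([592.0, -187.0, 106.0], 0.42)]
scene [([548.0, -421.0, 108.0], 0.69), ([728.0, 59.0, -6.0], 0.2)]
```

View pics/scene1.png

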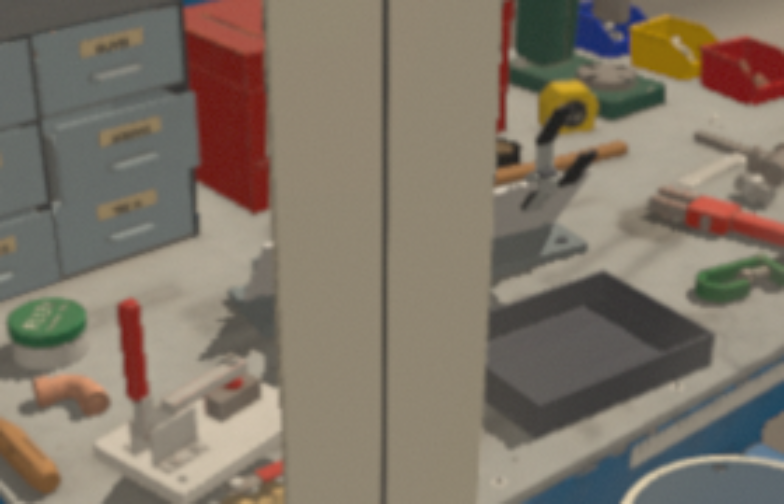

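>>> drive_tool(
  steps=[
    {"claw":-1,"delta_pos":[-0.004,-0.0046,0.099],"rotation":[0.0009,0.0002,0.0004]},
    {"claw":-1,"delta_pos":[0,0,0.08],"rotation":[0,0,0]},
    {"claw":-1,"delta_pos":[0,0,0.06],"rotation":[0,0,0]},
    {"claw":-1,"delta_pos":[0,0,0.04],"rotation":[0,0,0]},
    {"claw":-1,"delta_pos":[0,0,0.04],"rotation":[0,0,0]},
  ],
)

```text
clock: 3.1
ee_pos: [569.1, -187.5, 135.0]
eef_rot: [0.737, 0.606, 0.191, 0.231]
contact_force: [-0.7, -0.7, 0.7]
gripper_width: 85.4
gripper_force: 0.0
```

The scene view shows clip 3's V-shaped handles at crop px (565,150), and the arm hides the other two. Now I squeeze clip 1 step by step.

>>> drive_tool(
  squeeze=25,
  steps=[
    {"claw":-0.45,"delta_pos":[0,0,0],"rotation":[0,0,0]},
    {"claw":-0.38,"delta_pos":[0,0,0],"rotation":[0,0,0]},
    {"claw":-0.35,"delta_pos":[0,0,0],"rotation":[0,0,0]},
    {"claw":-0.3,"delta_pos":[0,0,0],"rotation":[0,0,0]},
    {"claw":-0.3,"delta_pos":[0,0,0],"rotation":[0,0,0]},
  ],
)

```text
clock: 3.6
ee_pos: [569.3, -186.8, 136.3]
eef_rot: [0.736, 0.606, 0.191, 0.232]
contact_force: [-3.0, 0.8, 5.7]
gripper_width: 55.6
gripper_force: 9.1
```

>>> drive_tool(
  steps=[
    {"claw":-0.2,"delta_pos":[0,0,0],"rotation":[0,0,0]},
    {"claw":-0.2,"delta_pos":[0,0,0],"rotation":[0,0,0]},
    {"claw":-0.2,"delta_pos":[0,0,0],"rotation":[0,0,0]},
    {"claw":-0.2,"delta_pos":[0,0,0],"rotation":[0,0,0]},
    {"claw":-0.2,"delta_pos":[0,0,0],"rotation":[0,0,0]},
  ],
)

```text
clock: 4.1
ee_pos: [569.5, -187.0, 137.3]
eef_rot: [0.736, 0.606, 0.191, 0.233]
contact_force: [-10.9, 2.1, 17.1]
gripper_width: 51.5
gripper_force: 17.1
```

>>> drive_tool(
  steps=[
    {"claw":-0.2,"delta_pos":[0,0,-0.008],"rotation":[0,0,0]},
    {"claw":-0.15,"delta_pos":[0,0,-0.004],"rotation":[0,0,0]},
    {"claw":-0.1,"delta_pos":[0,0,-0.004],"rotation":[0,0,0]},
    {"claw":-0.05,"delta_pos":[0,0,0],"rotation":[0,0,0]},
    {"claw":-0.05,"delta_pos":[0,0,0],"rotation":[0,0,0]},
  ],
)

```text
clock: 4.6
ee_pos: [566.7, -186.2, 138.7]
eef_rot: [0.737, 0.606, 0.191, 0.231]
contact_force: [-5.3, 0.9, 7.5]
gripper_width: 45.1
gripper_force: 15.9
```

>>> drive_tool(
  steps=[
    {"claw":0.02,"delta_pos":[0,0,-0.004],"rotation":[0,0,0]},
    {"claw":0.02,"delta_pos":[0,0,-0.004],"rotation":[0,0,0]},
    {"claw":0.02,"delta_pos":[0,0,0],"rotation":[0,0,0]},
    {"claw":0.02,"delta_pos":[0,0,0],"rotation":[0,0,0]},
    {"claw":0.02,"delta_pos":[0,0,0],"rotation":[0,0,0]},
  ],
)

```text
clock: 5.1
ee_pos: [565.6, -185.9, 139.7]
eef_rot: [0.737, 0.606, 0.191, 0.231]
contact_force: [0.3, 0.3, -0.2]
gripper_width: 42.7
gripper_force: 25.4
```

```bash
python3 - <<'E'
from h import *
s=arm.observe();print(s["clock"],s["gripper_width"],s["gripper_force"],((np.array(s["ee_pos"])-piv[1])@np.stack([yr,cx,cz],1)).round(1))
r=arm.capture("top")
i=r["image"][130:230,280:470]
cv2.imwrite(f"pics/top2.png",cv2.resize(i[:,:,::-1],None,fx=4,fy=4))
E
```

```text
5.1 42.65108974446701 25.354056223577572 [-1.5 -1.  41.9]
```

View pics/top2.png

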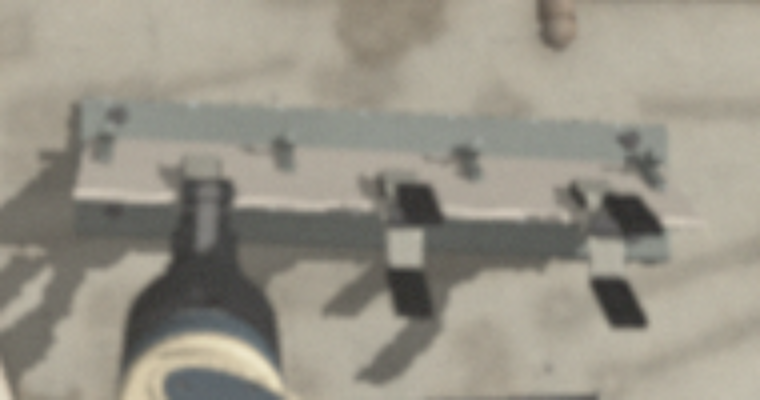

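The top view shows the gripper on clip 1 at crop px (205,200), with clips 2 and 3 untouched at (410,240) and (615,255). Clip 1 is fully open, against its stop. It needed about 16 N at 45 mm, so it is sound. I'll release it gently, moving forward to offset the pads' backward swing.

>>> drive_tool(
  steps=[
    {"claw":-0.1,"delta_pos":[0,0,0.004],"rotation":[0,0,0]},
    {"claw":-0.2,"delta_pos":[0,0,0.004],"rotation":[0,0,0]},
    {"claw":-0.3,"delta_pos":[0,0,0.004],"rotation":[0,0,0]},
    {"claw":-0.4,"delta_pos":[0,0,0],"rotation":[0,0,0]},
    {"claw":-0.5,"delta_pos":[0,0,0],"rotation":[0,0,0]},
  ],
)

```text
clock: 5.65
ee_pos: [567.2, -186.2, 137.5]
eef_rot: [0.737, 0.606, 0.191, 0.231]
contact_force: [1.6, -0.6, 0.6]
gripper_width: 64.2
gripper_force: 0.7
```

>>> drive_tool(
  steps=[
    {"claw":-1,"delta_pos":[0,0,0],"rotation":[0,0,0]},
    {"claw":-1,"delta_pos":[0,0,0],"rotation":[0,0,0]},
    {"claw":-1,"delta_pos":[0,0,-0.06],"rotation":[0,0,0]},
    {"claw":-1,"delta_pos":[0,0,-0.14],"rotation":[0,0,0]},
    {"claw":-1,"delta_pos":[0,0,-0.14],"rotation":[0,0,0]},
  ],
)

```text
clock: 6.15
ee_pos: [518.6, -176.5, 207.1]
eef_rot: [0.737, 0.606, 0.191, 0.23]
contact_force: [1.4, -0.9, 0.4]
gripper_width: 85.3
gripper_force: 0.0
```

```bash
python3 - <<'E'
from h import *
rows(piv[2]+cz*125,Rc,4)
E
```

```text
rot/row deg [-0.06 -0.   -0.05]
[-0.1143, 0.002, -0.0005] [-0.0002, -0.0, -0.0001]
[-0.1143, 0.0019, -0.0005] [-0.0002, -0.0, -0.0001]
[-0.1144, 0.0018, -0.0005] [-0.0002, -0.0, -0.0001]
[-0.1144, 0.0017, -0.0005] [-0.0002, -0.0, -0.0001]
```

>>> drive_tool(
  steps=[
    {"claw":-1,"delta_pos":[-0.114,0.002,0],"rotation":[0,0,0]},
    {"claw":-1,"delta_pos":[-0.114,0.002,0],"rotation":[0,0,0]},
    {"claw":-1,"delta_pos":[-0.114,0.002,0],"rotation":[0,0,0]},
    {"claw":-1,"delta_pos":[-0.114,0.002,0],"rotation":[0,0,0]},
    {"claw":-1,"delta_pos":[0,0,0.06],"rotation":[0,0,0]},
  ],
)

```text
clock: 6.65
ee_pos: [507.4, -294.5, 197.5]
eef_rot: [0.737, 0.605, 0.19, 0.233]
contact_force: [1.0, -0.3, -0.1]
gripper_width: 85.5
gripper_force: 0.0
```

```bash
python3 - <<'E'
from h import *
arm.capture("top")
print([(np.round(d["centre"]).tolist(),round(d["confidence"],2)) for d in arm.spot_point("clip_1","top")])
rows(piv[2]+cz*38,Rc,4)
E
```

```text
[([591.0, -193.0, 106.0], 0.83), ([552.0, -421.0, 106.0], 0.68)]
rot/row deg [-0.06  0.   -0.08]
[0.0005, 0.0005, 0.07] [-0.0002, 0.0, -0.0002]
[0.0005, 0.0005, 0.07] [-0.0002, 0.0, -0.0002]
[0.0005, 0.0004, 0.07] [-0.0002, 0.0, -0.0002]
[0.0005, 0.0003, 0.07] [-0.0002, 0.0, -0.0002]
```

>>> drive_tool(
  steps=[
    {"claw":-1,"delta_pos":[0,0,0.1],"rotation":[0,0,0]},
    {"claw":-1,"delta_pos":[0,0,0.08],"rotation":[0,0,0]},
    {"claw":-1,"delta_pos":[0,0.001,0.06],"rotation":[0,0,0]},
    {"claw":-1,"delta_pos":[0,0.001,0.04],"rotation":[0,0,0]},
    {"claw":-0.5,"delta_pos":[0,0,0],"rotation":[0,0,0]},
  ],
)

```text
clock: 7.25
ee_pos: [547.5, -297.7, 137.9]
eef_rot: [0.737, 0.607, 0.191, 0.23]
contact_force: [-0.1, 0.8, 0.4]
gripper_width: 73.5
gripper_force: 0.0
```

>>> drive_tool(
  steps=[
    {"claw":-0.4,"delta_pos":[0,0,0],"rotation":[0,0,0]},
    {"claw":-0.3,"delta_pos":[0,0,-0.004],"rotation":[0,0,0]},
    {"claw":-0.3,"delta_pos":[0,0,0],"rotation":[0,0,0]},
    {"claw":-0.3,"delta_pos":[0,0,0],"rotation":[0,0,0]},
    {"claw":-0.3,"delta_pos":[0,0,0],"rotation":[0,0,0]},
  ],
)

```text
clock: 7.75
ee_pos: [546.8, -298.5, 140.1]
eef_rot: [0.737, 0.606, 0.191, 0.231]
contact_force: [-1.4, 0.2, 1.3]
gripper_width: 55.5
gripper_force: 7.7
```

>>> drive_tool(
  steps=[
    {"claw":-0.2,"delta_pos":[0,0,-0.004],"rotation":[0,0,0]},
    {"claw":-0.1,"delta_pos":[0,0,-0.004],"rotation":[0,0,0]},
    {"claw":-0.05,"delta_pos":[0,0,-0.002],"rotation":[0,0,0]},
    {"claw":-0.05,"delta_pos":[0,0,0],"rotation":[0,0,0]},
    {"claw":-0.05,"delta_pos":[0,0,0],"rotation":[0,0,0]},
  ],
)

```text
clock: 8.25
ee_pos: [545.2, -298.5, 143.1]
eef_rot: [0.737, 0.606, 0.191, 0.232]
contact_force: [-12.5, 3.3, 13.1]
gripper_width: 45.4
gripper_force: 17.1
```

>>> drive_tool(
  steps=[
    {"claw":0.02,"delta_pos":[0,0,-0.005],"rotation":[0,0,0]},
    {"claw":0.02,"delta_pos":[0,0,-0.004],"rotation":[0,0,0]},
    {"claw":0.02,"delta_pos":[0,0,0],"rotation":[0,0,0]},
    {"claw":0.02,"delta_pos":[0,0,0],"rotation":[0,0,0]},
    {"claw":0.02,"delta_pos":[0,0,0],"rotation":[0,0,0]},
  ],
)

```text
clock: 8.75
ee_pos: [544.3, -298.1, 143.9]
eef_rot: [0.737, 0.606, 0.191, 0.231]
contact_force: [-5.6, 0.7, 5.5]
gripper_width: 42.3
gripper_force: 25.2
```

>>> drive_tool(
  steps=[
    {"claw":-0.1,"delta_pos":[0,0,0.004],"rotation":[0,0,0]},
    {"claw":-0.2,"delta_pos":[0,0,0.004],"rotation":[0,0,0]},
    {"claw":-0.3,"delta_pos":[0,0,0.004],"rotation":[0,0,0]},
    {"claw":-0.4,"delta_pos":[0,0,0],"rotation":[0,0,0]},
    {"claw":-0.5,"delta_pos":[0,0,0],"rotation":[0,0,0]},
  ],
)

```text
clock: 9.25
ee_pos: [546.0, -298.2, 141.1]
eef_rot: [0.737, 0.606, 0.191, 0.231]
contact_force: [-0.1, 0.1, -0.2]
gripper_width: 64.1
gripper_force: 0.0
```

>>> drive_tool(
  steps=[
    {"claw":-1,"delta_pos":[0,0,0],"rotation":[0,0,0]},
    {"claw":-1,"delta_pos":[0,0,0],"rotation":[0,0,0]},
    {"claw":-1,"delta_pos":[0,0,-0.06],"rotation":[0,0,0]},
    {"claw":-1,"delta_pos":[0,0,-0.14],"rotation":[0,0,0]},
    {"claw":-1,"delta_pos":[0,0,-0.14],"rotation":[0,0,0]},
  ],
)

```text
clock: 9.75
ee_pos: [497.5, -288.4, 211.0]
eef_rot: [0.737, 0.606, 0.191, 0.23]
contact_force: [0.2, -0.8, -0.1]
gripper_width: 85.2
gripper_force: 0.0
```

```bash
python3 - <<'E'
from h import *
rows(piv[3]+cz*125,Rc,4)
E
```

```text
rot/row deg [-0.05 -0.   -0.05]
[-0.1169, -0.0006, 0.0024] [-0.0001, -0.0, -0.0001]
[-0.1169, -0.0007, 0.0024] [-0.0001, -0.0, -0.0001]
[-0.1169, -0.0008, 0.0024] [-0.0001, -0.0, -0.0001]
[-0.1169, -0.0009, 0.0024] [-0.0001, -0.0, -0.0001]
```

>>> drive_tool(
  steps=[
    {"claw":-1,"delta_pos":[-0.117,-0.001,0.002],"rotation":[0,0,0]},
    {"claw":-1,"delta_pos":[-0.117,-0.001,0.002],"rotation":[0,0,0]},
    {"claw":-1,"delta_pos":[-0.117,-0.001,0.002],"rotation":[0,0,0]},
    {"claw":-1,"delta_pos":[-0.117,-0.001,0.002],"rotation":[0,0,0]},
    {"claw":-1,"delta_pos":[0,0,0.06],"rotation":[0,0,0]},
  ],
)

```text
clock: 10.25
ee_pos: [483.9, -409.6, 197.6]
eef_rot: [0.737, 0.605, 0.19, 0.233]
contact_force: [-0.4, 0.0, -0.7]
gripper_width: 85.7
gripper_force: 0.0
```

```bash
python3 - <<'E'
from h import *
r=arm.capture("top")
print([(np.round(d["centre"]).tolist(),round(d["confidence"],2)) for d in arm.spot_point("clip_1","top")])
rows(piv[3]+cz*38,Rc,4)
E
```

```text
[([570.0, -307.0, 110.0], 0.87), ([550.0, -422.0, 106.0], 0.75), ([591.0, -189.0, 107.0], 0.55)]
rot/row deg [-0.05 -0.   -0.07]
[0.0009, 0.0013, 0.0708] [-0.0001, -0.0, -0.0002]
[0.0009, 0.0012, 0.0708] [-0.0001, -0.0, -0.0002]
[0.0009, 0.0011, 0.0708] [-0.0001, -0.0, -0.0002]
[0.0009, 0.0011, 0.0708] [-0.0001, -0.0, -0.0002]
```

>>> drive_tool(
  steps=[
    {"claw":-1,"delta_pos":[-0.002,0.001,0.1],"rotation":[0,0,0]},
    {"claw":-1,"delta_pos":[-0.002,0.001,0.08],"rotation":[0,0,0]},
    {"claw":-1,"delta_pos":[0,0.001,0.06],"rotation":[0,0,0]},
    {"claw":-1,"delta_pos":[0,0.001,0.04],"rotation":[0,0,0]},
    {"claw":-0.5,"delta_pos":[0,0,0],"rotation":[0,0,0]},
  ],
)

```text
clock: 10.85
ee_pos: [524.6, -413.4, 138.5]
eef_rot: [0.737, 0.607, 0.191, 0.23]
contact_force: [-0.2, 0.5, -0.3]
gripper_width: 73.4
gripper_force: 0.0
```

>>> drive_tool(
  steps=[
    {"claw":-0.4,"delta_pos":[0,0,0],"rotation":[0,0,0]},
    {"claw":-0.3,"delta_pos":[0,0,-0.004],"rotation":[0,0,0]},
    {"claw":-0.3,"delta_pos":[0,0,0],"rotation":[0,0,0]},
    {"claw":-0.3,"delta_pos":[0,0,0],"rotation":[0,0,0]},
    {"claw":-0.3,"delta_pos":[0,0,0],"rotation":[0,0,0]},
  ],
)

```text
clock: 11.35
ee_pos: [523.8, -414.4, 140.9]
eef_rot: [0.737, 0.606, 0.191, 0.232]
contact_force: [-2.0, 0.6, 3.5]
gripper_width: 55.7
gripper_force: 3.6
```

>>> drive_tool(
  steps=[
    {"claw":-0.2,"delta_pos":[0,0,-0.004],"rotation":[0,0,0]},
    {"claw":-0.1,"delta_pos":[0,0,-0.004],"rotation":[0,0,0]},
    {"claw":-0.05,"delta_pos":[0,0,-0.004],"rotation":[0,0,0]},
    {"claw":-0.05,"delta_pos":[0,0,0],"rotation":[0,0,0]},
    {"claw":-0.05,"delta_pos":[0,0,0],"rotation":[0,0,0]},
  ],
)

```text
clock: 11.85
ee_pos: [522.1, -413.9, 142.9]
eef_rot: [0.737, 0.606, 0.191, 0.231]
contact_force: [-4.8, 1.9, 5.1]
gripper_width: 45.0
gripper_force: 5.8
```

Clip 3 takes only 3.6 to 5.8 N, so it is the slack one. I'll open it fully, let it bite, then squeeze it again to take it off.

>>> drive_tool(
  steps=[
    {"claw":0.02,"delta_pos":[0,0,-0.004],"rotation":[0,0,0]},
    {"claw":0.02,"delta_pos":[0,0,-0.002],"rotation":[0,0,0]},
    {"claw":0.02,"delta_pos":[0,0,0],"rotation":[0,0,0]},
    {"claw":0.02,"delta_pos":[0,0,0],"rotation":[0,0,0]},
    {"claw":0.02,"delta_pos":[0,0,0],"rotation":[0,0,0]},
  ],
)

```text
clock: 12.35
ee_pos: [521.3, -413.5, 143.6]
eef_rot: [0.737, 0.606, 0.191, 0.231]
contact_force: [-0.5, 0.1, -0.4]
gripper_width: 42.4
gripper_force: 20.9
```

>>> drive_tool(
  steps=[
    {"claw":-0.1,"delta_pos":[0,0,0.004],"rotation":[0,0,0]},
    {"claw":-0.2,"delta_pos":[0,0,0.004],"rotation":[0,0,0]},
    {"claw":-0.3,"delta_pos":[0,0,0.004],"rotation":[0,0,0]},
    {"claw":-0.4,"delta_pos":[0,0,0],"rotation":[0,0,0]},
    {"claw":-0.6,"delta_pos":[0,0,0],"rotation":[0,0,0]},
  ],
)

```text
clock: 12.85
ee_pos: [523.0, -414.0, 141.5]
eef_rot: [0.737, 0.606, 0.191, 0.231]
contact_force: [-0.0, -0.1, -0.3]
gripper_width: 67.7
gripper_force: 0.0
```

>>> drive_tool(
  steps=[
    {"claw":-0.7,"delta_pos":[0,0,0],"rotation":[0,0,0]},
    {"claw":-0.7,"delta_pos":[0,0,0],"rotation":[0,0,0]},
    {"claw":-0.7,"delta_pos":[0,0,0],"rotation":[0,0,0]},
    {"claw":-0.7,"delta_pos":[0,0,0],"rotation":[0,0,0]},
    {"claw":-0.7,"delta_pos":[0,0,0],"rotation":[0,0,0]},
  ],
)

```text
clock: 13.35
ee_pos: [523.0, -414.0, 141.5]
eef_rot: [0.737, 0.606, 0.191, 0.231]
contact_force: [-0.3, -0.6, 0.4]
gripper_width: 72.7
gripper_force: 0.0
```

```bash
python3 - <<'E'
from h import *
r=arm.capture("top")
print([(np.round(d["centre"]).tolist(),round(d["confidence"],2)) for d in arm.spot_point("clip_1","top")])
s=arm.observe();print(s["gripper_width"],((np.array(s["ee_pos"])-piv[3])@np.stack([yr,cx,cz],1)).round(1))
E
```

```text
[([547.0, -422.0, 108.0], 0.92), ([570.0, -306.0, 107.0], 0.75), ([590.0, -189.0, 106.0], 0.72)]
72.53957279695067 [-1.6  1.2 42.5]
```

>>> drive_tool(
  squeeze=30,
  steps=[
    {"claw":-0.3,"delta_pos":[0,0,-0.002],"rotation":[0,0,0]},
    {"claw":-0.15,"delta_pos":[0,0,-0.006],"rotation":[0,0,0]},
    {"claw":0.05,"delta_pos":[0,0,-0.004],"rotation":[0,0,0]},
    {"claw":0.1,"delta_pos":[0,0,-0.002],"rotation":[0,0,0]},
    {"claw":0.1,"delta_pos":[0,0,0],"rotation":[0,0,0]},
  ],
)

```text
clock: 13.95
ee_pos: [520.9, -413.6, 144.4]
eef_rot: [0.737, 0.606, 0.191, 0.231]
contact_force: [-1.7, 1.1, 0.4]
gripper_width: 41.3
gripper_force: 30.5
```

>>> drive_tool(
  steps=[
    {"claw":0.1,"delta_pos":[0,0,0],"rotation":[0,0,0]},
    {"claw":0.1,"delta_pos":[0,0,-0.02],"rotation":[0,0,0]},
    {"claw":0.1,"delta_pos":[0,0,-0.06],"rotation":[0,0,0]},
    {"claw":0.1,"delta_pos":[0,0,-0.1],"rotation":[0,0,0]},
    {"claw":0.1,"delta_pos":[0,0,-0.12],"rotation":[0,0,0]},
  ],
)

```text
clock: 14.45
ee_pos: [478.4, -404.8, 205.7]
eef_rot: [0.737, 0.606, 0.191, 0.23]
contact_force: [-0.5, -0.3, -0.5]
gripper_width: 40.9
gripper_force: 30.3
```

>>> drive_tool(
  steps=[
    {"claw":0.1,"delta_pos":[0,0,-0.12],"rotation":[0,0,0]},
    {"claw":0.1,"delta_pos":[0,0,-0.06],"rotation":[0,0,0]},
    {"claw":0.1,"delta_pos":[0,0,0],"rotation":[0,0,0]},
    {"claw":0.1,"delta_pos":[0,0,0],"rotation":[0,0,0]},
    {"claw":0.1,"delta_pos":[0,0,0],"rotation":[0,0,0]},
  ],
)

```text
clock: 14.95
ee_pos: [453.7, -400.2, 241.6]
eef_rot: [0.737, 0.606, 0.191, 0.23]
contact_force: [0.4, 0.1, -1.7]
gripper_width: 41.2
gripper_force: 30.3
```

```bash
python3 - <<'E'
from h import *
r=arm.capture("top")
print([(np.round(d["centre"]).tolist(),round(d["confidence"],2)) for d in arm.spot_point("clip_1","top")])
i=r["image"][130:310,260:480]
cv2.imwrite(f"pics/top3.png",cv2.resize(i[:,:,::-1],None,fx=3,fy=3))
s=arm.observe();print(s["gripper_width"],s["joint_pos"])
b=-np.radians(5.5);xt=np.array([np.cos(b),np.sin(b),0]);yt=np.array([-np.sin(b),np.cos(b),0])
t=np.radians(55);c=np.cos(t)*ez+np.sin(t)*yt
Rt=Ro.from_matrix(np.stack([np.cross(xt,-c),xt,-c],1))
pv=np.array([397,-307,47])-22*yt;T=pv+44*c;print(T,Rt.as_quat())
rows(T+[0,0,100],Rt,15)
E
```

```text
[([570.0, -309.0, 106.0], 0.83), ([486.0, -407.0, 198.0], 0.76), ([593.0, -191.0, 105.0], 0.6)]
41.58083080498903 [-1.08617692  0.07401859 -0.34128589  0.7458306   0.46260462  0.7760988 ]
[ 398.34593219 -293.02195981   72.2373632 ] [ 0.6565815   0.59639664 -0.34179469  0.31046444]
rot/row deg [ 1.96 -3.44 -1.44]
[0.0252, -0.027, 0.0038] [0.0054, -0.0096, -0.004]
[0.0261, -0.0263, 0.0032] [0.0054, -0.0096, -0.004]
[0.0269, -0.0255, 0.0025] [0.0054, -0.0096, -0.004]
[0.0276, -0.0247, 0.0017] [0.0054, -0.0096, -0.004]
[0.0283, -0.024, 0.0008] [0.0054, -0.0096, -0.004]
[0.0289, -0.0232, -0.0001] [0.0054, -0.0096, -0.004]
[0.0295, -0.0225, -0.001] [0.0054, -0.0096, -0.004]
[0.0299, -0.0218, -0.0021] [0.0054, -0.0096, -0.004]
[0.0303, -0.0212, -0.0031] [0.0054, -0.0096, -0.004]
[0.0306, -0.0205, -0.0043] [0.0054, -0.0096, -0.004]
[0.0309, -0.0199, -0.0054] [0.0054, -0.0096, -0.004]
[0.031, -0.0193, -0.0066] [0.0054, -0.0096, -0.004]
[0.031, -0.0188, -0.0078] [0.0054, -0.0096, -0.004]
[0.031, -0.0183, -0.0091] [0.0054, -0.0096, -0.004]
[0.0309, -0.0179, -0.0103] [0.0054, -0.0096, -0.004]
```

View pics/top3.png

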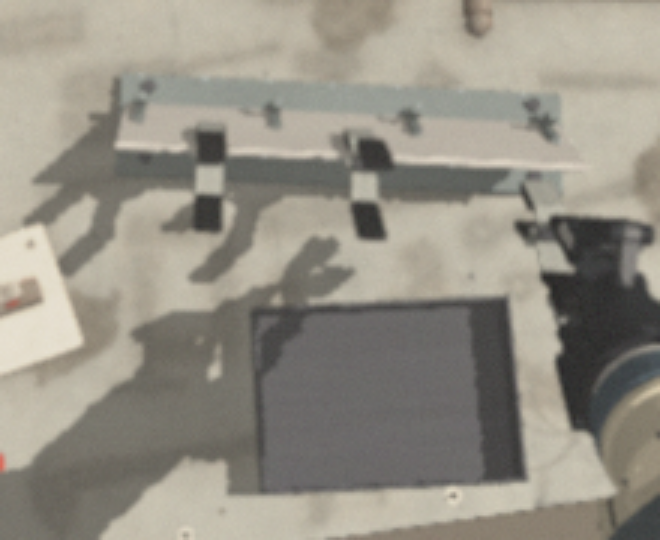

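The view shows clips 1 and 2 biting at crop px (210,180) and (367,185), and clip 3 lifted in the gripper near (540,230). The tray at (385,395) is free.

>>> drive_tool(
  steps=[
    {"claw":0.1,"delta_pos":[0.025,-0.027,0.004],"rotation":[0.0054,-0.0096,-0.004]},
    {"claw":0.1,"delta_pos":[0.026,-0.026,0.003],"rotation":[0.0054,-0.0096,-0.004]},
    {"claw":0.1,"delta_pos":[0.027,-0.025,0.002],"rotation":[0.0054,-0.0096,-0.004]},
    {"claw":0.1,"delta_pos":[0.028,-0.025,0.002],"rotation":[0.0054,-0.0096,-0.004]},
    {"claw":0.1,"delta_pos":[0.028,-0.024,0.001],"rotation":[0.0054,-0.0096,-0.004]},
  ],
)

```text
clock: 15.55
ee_pos: [435.3, -364.4, 219.0]
eef_rot: [0.734, 0.624, 0.01, 0.268]
contact_force: [-0.4, -0.8, -1.3]
gripper_width: 41.2
gripper_force: 30.3
```

>>> drive_tool(
  steps=[
    {"claw":0.1,"delta_pos":[0.029,-0.023,0],"rotation":[0.0054,-0.0096,-0.004]},
    {"claw":0.1,"delta_pos":[0.03,-0.022,-0.001],"rotation":[0.0054,-0.0096,-0.004]},
    {"claw":0.1,"delta_pos":[0.03,-0.022,-0.002],"rotation":[0.0054,-0.0096,-0.004]},
    {"claw":0.1,"delta_pos":[0.03,-0.021,-0.003],"rotation":[0.0054,-0.0096,-0.004]},
    {"claw":0.1,"delta_pos":[0.031,-0.021,-0.004],"rotation":[0.0054,-0.0096,-0.004]},
  ],
)

```text
clock: 16.05
ee_pos: [417.1, -328.5, 195.7]
eef_rot: [0.707, 0.62, -0.169, 0.296]
contact_force: [0.7, 0.2, -0.8]
gripper_width: 41.3
gripper_force: 30.3
```

>>> drive_tool(
  steps=[
    {"claw":0.1,"delta_pos":[0.031,-0.02,-0.005],"rotation":[0.0054,-0.0096,-0.004]},
    {"claw":0.1,"delta_pos":[0.031,-0.019,-0.007],"rotation":[0.0054,-0.0096,-0.004]},
    {"claw":0.1,"delta_pos":[0.031,-0.019,-0.008],"rotation":[0.0054,-0.0096,-0.004]},
    {"claw":0.1,"delta_pos":[0.031,-0.018,-0.009],"rotation":[0.0054,-0.0096,-0.004]},
    {"claw":0.1,"delta_pos":[0.031,-0.018,-0.01],"rotation":[0.0054,-0.0096,-0.004]},
  ],
)

```text
clock: 16.55
ee_pos: [399.0, -292.8, 172.2]
eef_rot: [0.656, 0.595, -0.343, 0.314]
contact_force: [-0.5, 0.5, -0.4]
gripper_width: 41.6
gripper_force: 30.3
```

```bash
python3 - <<'E'
from h import *
r=arm.capture("top")
print([(np.round(d["centre"]).tolist(),round(d["confidence"],2)) for d in arm.spot_point("clip_1","top")])
i=r["image"][130:310,260:480]
cv2.imwrite(f"pics/top4.png",cv2.resize(i[:,:,::-1],None,fx=3,fy=3))
s=arm.observe();print(s["gripper_width"],np.round(s["joint_pos"],2))
rows([398.3,-293,72.2],Ro.from_quat([ 0.6565815,0.59639664,-0.34179469,0.31046444]),5)
E
```

```text
[([397.0, -337.0, 142.0], 0.7), ([592.0, -189.0, 108.0], 0.61)]
41.08313837655775 [-0.32  0.16 -0.66  0.44 -0.93  1.19]
rot/row deg [0.02 0.05 0.02]
[0.064, -0.0003, 0.0454] [0.0001, 0.0001, 0.0001]
[0.064, -0.0003, 0.0455] [0.0001, 0.0001, 0.0001]
[0.0639, -0.0003, 0.0455] [0.0001, 0.0001, 0.0001]
[0.0639, -0.0003, 0.0456] [0.0001, 0.0001, 0.0001]
[0.0638, -0.0003, 0.0456] [0.0001, 0.0001, 0.0001]
```

View pics/top4.png

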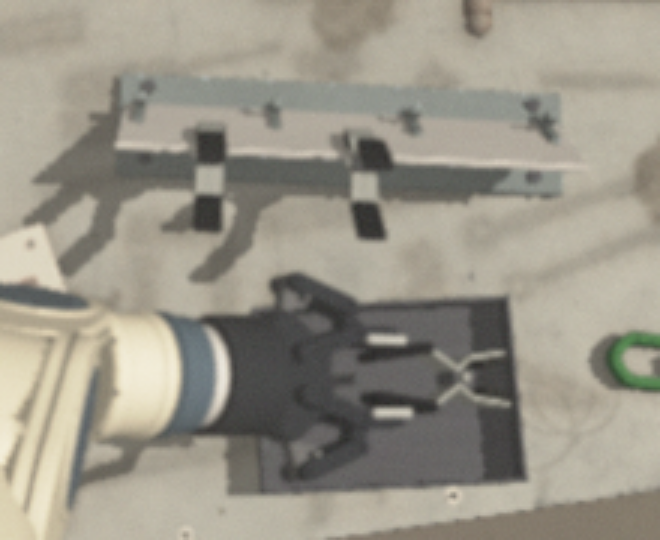

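The gripper holds the clip along the tray, jaws at crop px (505,380), inside the walls. I'll lower it and release.

>>> drive_tool(
  steps=[
    {"claw":0.1,"delta_pos":[0.08,0,0.057],"rotation":[0,0,0]},
    {"claw":0.1,"delta_pos":[0.08,0,0.057],"rotation":[0,0,0]},
    {"claw":0.1,"delta_pos":[0.07,0,0.05],"rotation":[0,0,0]},
    {"claw":0.1,"delta_pos":[0.05,0,0.036],"rotation":[0,0,0]},
    {"claw":0.1,"delta_pos":[0.032,0,0.023],"rotation":[0,0,0]},
  ],
)

```text
clock: 17.15
ee_pos: [399.2, -295.1, 75.6]
eef_rot: [0.657, 0.595, -0.341, 0.313]
contact_force: [-0.1, -0.3, -0.0]
gripper_width: 41.3
gripper_force: 30.3
```

>>> drive_tool(
  steps=[
    {"claw":0.1,"delta_pos":[0,0,0],"rotation":[0,0,0]},
    {"claw":-0.1,"delta_pos":[0,0,0],"rotation":[0,0,0]},
    {"claw":-0.2,"delta_pos":[0,0,0],"rotation":[0,0,0]},
    {"claw":-0.3,"delta_pos":[0,0,0],"rotation":[0,0,0]},
    {"claw":-0.4,"delta_pos":[0,0,0],"rotation":[0,0,0]},
  ],
)

```text
clock: 17.65
ee_pos: [399.3, -295.0, 77.5]
eef_rot: [0.657, 0.595, -0.342, 0.314]
contact_force: [-0.6, 0.6, -0.1]
gripper_width: 59.6
gripper_force: 1.7
```

>>> drive_tool(
  steps=[
    {"claw":-1,"delta_pos":[0,0,0],"rotation":[0,0,0]},
    {"claw":-1,"delta_pos":[0,0,0],"rotation":[0,0,0]},
    {"claw":-1,"delta_pos":[0,0,0],"rotation":[0,0,0]},
    {"claw":-1,"delta_pos":[0,0,0],"rotation":[0,0,0]},
    {"claw":-1,"delta_pos":[0,0,0],"rotation":[0,0,0]},
  ],
)

```text
clock: 18.15
ee_pos: [399.0, -294.9, 76.9]
eef_rot: [0.657, 0.595, -0.342, 0.313]
contact_force: [-0.1, -0.4, -0.3]
gripper_width: 85.7
gripper_force: 0.0
```

```bash
python3 - <<'E'
from h import *
r=arm.capture("top")
i=r["image"][130:310,260:480]
cv2.imwrite(f"pics/top5.png",cv2.resize(i[:,:,::-1],None,fx=3,fy=3))
E
```

```text
(no output)
```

View pics/top5.png

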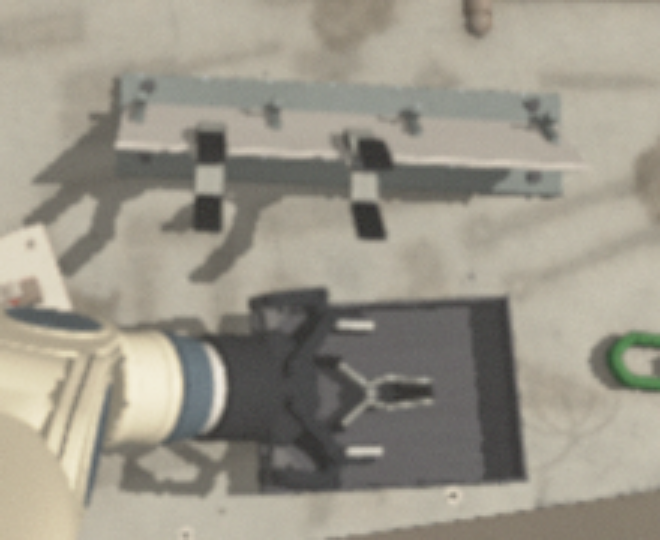

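The clip lies in the tray with its jaws at crop px (430,390) and pivot at (370,395). I'll lift straight up and check.

>>> drive_tool(
  steps=[
    {"claw":-1,"delta_pos":[-0.03,0,-0.021],"rotation":[0,0,0]},
    {"claw":-1,"delta_pos":[-0.08,0,-0.057],"rotation":[0,0,0]},
    {"claw":-1,"delta_pos":[-0.12,0,-0.085],"rotation":[0,0,0]},
    {"claw":-1,"delta_pos":[-0.12,0,-0.085],"rotation":[0,0,0]},
    {"claw":-1,"delta_pos":[-0.12,0,-0.085],"rotation":[0,0,0]},
  ],
)

```text
clock: 18.7
ee_pos: [398.0, -293.2, 223.2]
eef_rot: [0.657, 0.595, -0.342, 0.314]
contact_force: [0.2, 0.1, -1.1]
gripper_width: 85.5
gripper_force: 0.0
```

>>> drive_tool(
  steps=[
    {"claw":-1,"delta_pos":[0,0,-0.15],"rotation":[0,0,0]},
    {"claw":-1,"delta_pos":[0,0,-0.15],"rotation":[0,0,0]},
    {"claw":-1,"delta_pos":[0,0,-0.12],"rotation":[0,0,0]},
    {"claw":-1,"delta_pos":[0,0,0],"rotation":[0,0,0]},
    {"claw":-1,"delta_pos":[0,0,0],"rotation":[0,0,0]},
  ],
)

```text
clock: 19.2
ee_pos: [406.8, -207.2, 281.2]
eef_rot: [0.656, 0.595, -0.341, 0.314]
contact_force: [-0.1, -0.3, -1.0]
gripper_width: 85.8
gripper_force: 0.0
```

```bash
python3 - <<'E'
from h import *
r=arm.capture("top")
for l in("clip_1","flux_tin","pipe_elbow","ball_valve"): print(l,[(np.round(d["centre"]).tolist(),round(d["confidence"],2)) for d in arm.spot_point(l,"top")])
i=r["image"][120:320,180:480]
cv2.imwrite(f"pics/top6.png",cv2.resize(i[:,:,::-1],None,fx=2.6,fy=2.6))
E
```

```text
clip_1 [([592.0, -191.0, 106.0], 0.73), ([403.0, -296.0, 15.0], 0.57), ([571.0, -308.0, 110.0], 0.55)]
flux_tin [([724.0, 60.0, -2.0], 0.62)]
pipe_elbow [([626.0, 82.0, -0.0], 0.61)]
ball_valve [([382.0, 55.0, 2.0], 0.8), ([627.0, 84.0, -3.0], 0.23)]
```

View pics/top6.png

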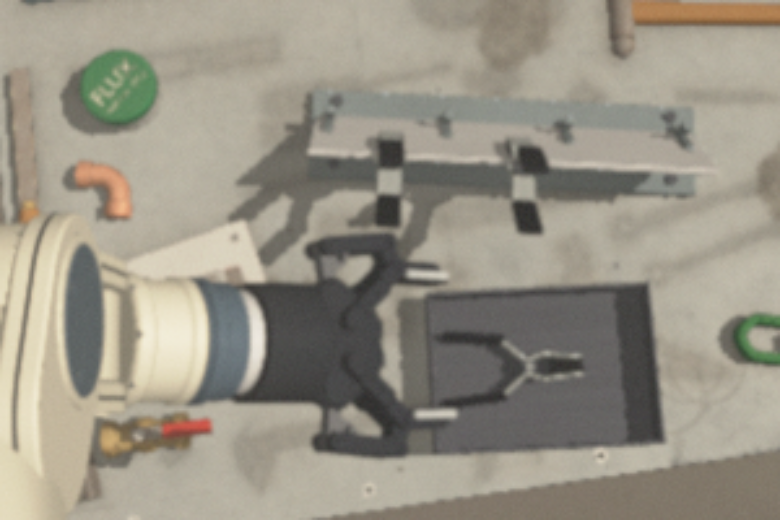

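The slack clip lies flat in the tray at crop px (515,365). The sound clips are at (390,180) and (525,190), and the tin, elbow and valve haven't moved. I'm handing in.

```bash
python3 -c "
from rig import arm
print(arm.close_job())"
```

```text
the job is handed in; nothing more can be done
None
```

I tried all three clips from left to right: the rightmost (3.6–5.8 N, against about 8–17 N for the others) was slack and now lies in the reject tray, the two sound ones still bite in their places, the tin, elbow and valve did not move, and the job is handed in.

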